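# Take the sharpening pile apart

## Robot

A 6-joint arm with a two-finger parallel gripper is mounted at the origin on the work surface. World frame = base frame: x ahead of the robot, y to its left, z up, the work surface at z = 0. Lengths are in m, angles in rad, forces in N, time in s.
With the tool pointing down it reaches from about 0.375 to 0.75 m from the base axis. Payload 9 kg.
Tool frame: the origin (TCP) lies between the finger pads; the fingertips stand 22 mm ahead of it and the grasp point (between the pads) lies 3 mm ahead of it; y points along the fingers, x is the direction in which the jaws open and shut, and the axes are right-handed (so a half turn about y gives the same grasp; the last joint's range is limited). The gripper opens to 85 mm and grips with 20 to 120 N. Pads are 22 mm wide; open, the fingers measure 114 mm over their backs; the gripper's body (76 mm by 85 mm) begins 54 mm behind the grasp point. The pads swing forward as they close: fully open they stand 13 mm farther back than shut.
Start: joints at [-1.565, 0.104, 0.097, 1.564, 0, 1.353], TCP at [0.133, -0.585, 0.253] pointing down, gripper open.
Joint ranges: [-2.99, 2.99], [-0.84, 1.86], [-1.1, 1.16], [-1.84, 2.11], [-1.51, 1.56], [-3.14, 3.14]. Speed limits (rad/s): [2.22, 2.22, 2.57, 3.14, 3.14, 3.14].

## Interface

Orientations are given as a unit quaternion [w, x, y, z].
In Python, from station import ctrl, vision, ticket, finder gives the robot as it stands.
- The arm moves only by the shell command python3 -m creep 'ROWS'. ROWS is JSON, a list of rows, each an object with "fingers": the gripper command: -1 is fully open, 1 is shut, values between are in proportion; "slide": the shift along the tool's x, y, z normalised to -1 to 1, where 1 is 0.1 m, a list of three; "dr": the turn, a rotation vector about the tool's x, y, z normalised to -1 to 1, where 1 is 180 degrees, a list of three. A call has 1 to 8 rows; each row is the pose to reach, as a shift and turn from the pose commanded when the call began, along the tool's axes at that moment, turning the shorter way round; what a row does not reach only later rows make up. A row lasts 1/12 s, in which the tool goes at most 41.7 mm and 7.16 degrees, less where a joint would pass 70% of its speed; a pose out of reach is approached as far as the arm can. A call with a number of a shift or a turn outside -1 to 1 is refused whole. A call with a gripper value outside its range is refused whole. The fingers move at their own pace and stop on an object; the grip force is fixed at half the most. Time passes only in rows, so rows that repeat a pose let the fingers close. It gives the time, the measured TCP pose, the force and the opening at its end, in the units of the state.
- ctrl.sense(): the state, without advancing time (a new reading comes with each control period).
- vision.get_image(name): name is "scene" or "top"; returns a dict with "frame" (480x640x3 uint8, red, green, blue), "depth" (480x640 float32, m along the optical axis (not along the pixel's ray), 0 where there is no reading), "camera_matrix" (3x3 intrinsics, pixels), "D" ([k1, k2, p1, p2, k3] as OpenCV has them; the pictures are not rectified), "R" (3x3) and "t" (3): a world point X has camera coordinates R X + t. Camera axes: x right, y down, z forward; pixel columns grow to the right and rows downward; lengths in m; the calibration is good to about 2 mm. A picture is of the moment at which its call begins.
- ticket.hand_in(): hands the job in, once; it reports no verdict.
Trained networks look in the newest picture that a camera, given by its name, has taken for a name from the list of things; names that differ only in an ending like _2 or _b are one class to them, and where a whole thing is asked for, a point or a joint stands for the part that bears it (a point fixed in the world has none). Each returns a list of dicts, best first, with "p" (0 to 1); they miss things now and then, are a little off and sometimes report something else, mostly with a low value. They report only what shows in the picture. A call takes as long as a camera call. They do not tell look-alikes from the thing itself.
- finder.cut_out(camera, query): "region" (480x640 bool, what is visible of it) and "rect" ([left, top, right, bottom] in pixels, round what is visible of it).
The state is a dict: "t": time; "joint_positions": joint angles; "dq": joint speeds; "tau": joint torques, N m; "eef_pos": TCP position; "orientation": TCP orientation; "ft_force": force on the tool from outside, world axes, zero at the start; "ft_torque": the same for the moment, N m; "opening": finger opening in m.
Only numpy, scipy, OpenCV 4.12 (cv2) and the standard library are available. Lean on these libraries where they do the work, as an engineer would, in place of code of your own. Each camera call takes 0.05 s, during which the arm holds its last target. There are 200 camera calls.

## Task

Take the pile beside the sink apart from the top down and set each thing straight on its own place, flat, centred and lined up lengthwise with it: the rust-red honing stone on the blue pad first, then the wooden brush (bristles down) on the slatted wooden rack and the yellow wax tin on the round cork mat, in either order, and the grey sharpening stone on the black rubber mat last. Tip nothing over, let go of everything, and leave the spray bottle and the glass tumbler where they stand.

Things in the scene. Friction and masses are not known exactly. Their poses are not given: they have to be found in the camera images.
- red_stone_mid (a point): Rust-red honing stone, a block 120 (x) x 34 (y) x 30 mm high, about 0.27 kg; the top of the pile, lying lengthwise across the brush and the tin, which stand side by side under it. Point at its centre, half-way up; x along its length, z up.
- brush_mid (a point): Scrubbing brush: a mid-brown wooden block 80 (x) x 48 (y) x 24 mm on a pale, stiff bristle pad 74 x 42 x 14 mm, bristles down, 38 mm high in all, about 0.09 kg. Stands on one half of the grey stone, its centre about 47 mm from the stone's centre, lengthwise along the stone, under one end of the red stone. Point at its centre, 19 mm above its underside; x along its length, z up.
- wax_tin_mid (a point): Round yellow wax tin, lid 62 mm diameter over a 60 mm body, 38 mm high, about 0.11 kg. Stands on the other half of the grey stone, its centre about 47 mm from the stone's centre, under the other end of the red stone. Point at its centre, 19 mm above its underside; z up.
- grey_stone_mid (a point): Grey sharpening stone, a block 180 (x) x 60 (y) x 32 mm high, about 0.72 kg; the bottom of the pile, lying on the white counter (z = 0). Point at its centre, half-way up; x along its length, z up.
- blue_pad_top (a point): Flat blue plastic pad, 150 (x) x 64 (y) x 8 mm, fixed on the counter: the red stone's place. Point at the centre of its top face, 8 mm above the counter; x along its length, z up.
- slat_rack_top (a point): Small duckboard of five pale wooden slats, 110 (x) x 78 (y) x 12 mm, fixed on the counter: the brush's place. Point at the centre of its top face, 12 mm above the counter; x along its length (along the slats), z up.
- cork_disc_top (a point): Round cork mat, 96 mm diameter, 8 mm thick, fixed on the counter: the wax tin's place. Point at the centre of its top face, 8 mm above the counter; z up.
- rubber_mat_top (a point): Flat black rubber mat, 205 (x) x 85 (y) x 8 mm, fixed on the counter: the grey stone's place. Point at the centre of its top face, 8 mm above the counter; x along its length, z up.
- spray_bottle: Blue spray bottle with a white trigger head, 72 mm diameter, 230 mm high, loose, standing on the far side of the counter, beyond the pile; to be left alone. Origin at the centre of its underside, z up.
- tumbler: Empty clear glass tumbler, 72 mm across the rim, 95 mm high, loose, standing on the far side of the counter, beyond the pile; to be left alone. Origin at the centre of its underside, z up.
There are look-alikes about, which are no part of the job. Of the things that look like the part that bears wax_tin_mid, the largest one is meant. There is more than one size of the part that bears grey_stone_mid; the job needs the middle-sized.

How it is judged:
On the way, in this order (a step that is already met when the one before it is completed fails the run):
1. the red stone lies released on the blue pad (horizontal distance between red_stone_mid and blue_pad_top below 0.015 m and z of red_stone_mid in the frame of blue_pad_top between 0.009 and 0.021 m and angle between red_stone_mid's own z axis and vertical below 0.1 rad and angle between the x axis of red_stone_mid and the x axis of blue_pad_top, either way round below 0.2 rad and linear speed of red_stone below 0.02 m/s and contact force between red_stone and the fingers below 0.1 N), for 0.2 s.
2. the brush lies released on the slatted rack and the wax tin on the cork mat (horizontal distance between brush_mid and slat_rack_top below 0.015 m and z of brush_mid in the frame of slat_rack_top between 0.013 and 0.025 m and angle between each of brush_mid, wax_tin_mid's own z axis and vertical below 0.1 rad and angle between the x axis of brush_mid and the x axis of slat_rack_top, either way round below 0.2 rad and linear speed of each of brush, wax_tin below 0.02 m/s and contact force between each of brush, wax_tin and the fingers below 0.1 N and horizontal distance between wax_tin_mid and cork_disc_top below 0.015 m and z of wax_tin_mid in the frame of cork_disc_top between 0.013 and 0.025 m), for 0.2 s.
3. the grey stone lies released on the rubber mat (horizontal distance between grey_stone_mid and rubber_mat_top below 0.015 m and z of grey_stone_mid in the frame of rubber_mat_top between 0.01 and 0.022 m and angle between grey_stone_mid's own z axis and vertical below 0.1 rad and angle between the x axis of grey_stone_mid and the x axis of rubber_mat_top, either way round below 0.2 rad and linear speed of grey_stone below 0.02 m/s and contact force between grey_stone and the fingers below 0.1 N), for 0.2 s.
At the end, for the whole second after the job is handed in: Red stone on blue pad, brush on slatted rack, tin on cork mat, grey stone on rubber mat: each flat on it (height within 6 mm, tilt under 0.1 rad), centred within 15 mm, lengths aligned within 0.2 rad (the round tin any way), released, at rest (all of step 1 and all of step 2 and all of step 3); the robot touches nothing.
It fails at once if one of the four things is tipped over (more than 0.6 rad from upright) (angle between any of red_stone_mid, brush_mid, wax_tin_mid, grey_stone_mid's own z axis and vertical above 0.6 rad).
It fails at once if the spray bottle or the tumbler is moved more than 20 mm or tipped (distance of any of spray_bottle, tumbler from where it was at the start of the episode above 0.02 m or angle between any of spray_bottle, tumbler's own z axis and vertical above 0.3 rad).
It also fails if it takes over 93 s, if anything falls off the work surface, if the arm or the gripper's body presses on something with over 40 N, if the wrist force passes 120 N, or if a joint passes its speed limit or range.

## Working session

There is one attempt and no reset: what is moved stays moved. The work goes in short steps, Python scripts to look and compute and a shell command to move; the robot and the scene stay as the last step left them, time stands still between calls to the robot, and variables do not carry over. Pictures are saved under pics/ and viewed, about 12 in all and at most 16, crops included, and the job is handed in when it is done.

```bash
mkdir -p pics; cat > h.py <<'E'
import numpy as np, cv2
from station import ctrl, vision, ticket, finder
def pts(im):
    d=im["depth"];v,u=np.mgrid[0:480,0:640]
    uv=np.stack([u,v],-1).reshape(-1,1,2).astype(np.float32)
    n=cv2.undistortPoints(uv,np.array(im["camera_matrix"]),np.array(im["D"])).reshape(480,640,2)
    P=np.dstack([n*d[...,None],d])
    W=(P-np.array(im["t"]))@np.array(im["R"])
    W[d<=0]=np.nan
    return W
def rect(W,m,zlo,zhi):
    m=m&np.isfinite(W[...,2])&(W[...,2]>zlo)&(W[...,2]<zhi)
    p=W[m]
    if len(p)<15:return None
    (c,s,a)=cv2.minAreaRect((p[:,:2]*1000).astype(np.float32))
    if s[0]<s[1]: s=(s[1],s[0]);a+=90
    return np.round(c,1),np.round(s,1),round((a+90)%180-90,1),round(float(np.median(p[:,2]))*1000,1),len(p)
E
python3 - <<'E'
from h import *
for c in("scene","top"):
    im=vision.get_image(c);cv2.imwrite(f"pics/{c}0.png",im["frame"][...,::-1]);W=pts(im);np.save(c+"0.npy",W)
    print(c,"cam at",-np.array(im["R"]).T@np.array(im["t"]))
    for q in["red_stone_mid","brush_mid","wax_tin_mid","grey_stone_mid","blue_pad_top","slat_rack_top","cork_disc_top","rubber_mat_top","spray_bottle","tumbler"]:
        for r in finder.cut_out(c,q):
            m=np.array(r["region"]);z=W[...,2][m];z=z[np.isfinite(z)]
            if len(z)==0:print(q,"nodepth",r["rect"]);continue
            zt=np.percentile(z,90)
            print(q,round(r["p"],2),np.round(r["rect"]),rect(W,m,zt-.006,zt+.006))
print(ctrl.sense())
E
```

```text
scene cam at [ 1.35653598 -0.0285358   0.67070683]
red_stone_mid 0.83 [347. 247. 370. 291.] (array([589.3,  74.6]), array([122.6,  31.7]), -9.5, 98.3, 554)
brush_mid 0.46 [344. 252. 354. 279.] (array([540.3,  59.5]), array([76.5,  9.8]), -9.4, 67.8, 96)
wax_tin_mid 0.83 [300. 290. 319. 313.] (array([613.6, -31.2]), array([42.5, 40. ]), 21.8, 23.5, 227)
wax_tin_mid 0.63 [340. 276. 372. 310.] (array([637.7,  66.4]), array([58.4, 54. ]), 84.0, 68.2, 289)
wax_tin_mid 0.62 [326. 339. 348. 362.] (array([742.9,  24. ]), array([41. , 37.1]), -2.2, 24.7, 299)
grey_stone_mid 0.89 [173. 176. 252. 238.] (array([ 230.8, -284.9]), array([259.7,  91.5]), -24.8, 44.8, 1544)
grey_stone_mid 0.64 [310. 230. 365. 253.] (array([386.1,  37.8]), array([128.8,  49.5]), 79.2, 21.7, 558)
grey_stone_mid 0.6 [337. 261. 369. 328.] (array([587.5,  72.4]), array([177.9,  59.8]), -7.1, 31.0, 334)
grey_stone_mid 0.21 [372. 325. 415. 387.] (array([797.6, 117.4]), array([72.9, 69.7]), -10.6, 92.8, 432)
blue_pad_top 0.94 [466. 261. 517. 303.] (array([525. , 384.5]), array([153.4,  65.1]), 2.5, 7.1, 1122)
slat_rack_top 
[... 2286 characters left out ...]
3.6, 94.6, 244)
{'t': 1.1, 'joint_positions': array([-1.56469651e+00,  1.04111968e-01,  9.73340655e-02,  1.56393605e+00,
        8.00320041e-06,  1.35312475e+00]), 'dq': array([-7.97486980e-04, -7.75549487e-04, -7.82504166e-05,  7.58271760e-04,
        7.11737686e-04,  1.45671702e-03]), 'tau': array([-1.36217561e-03, -5.56766367e+01,  5.03774643e+01,  8.09843605e-04,
       -3.78032646e-04,  1.62063856e-05]), 'eef_pos': array([ 0.13317347, -0.58506099,  0.25334244]), 'orientation': array([-0.55267899,  0.55272074, -0.44102695,  0.44106797]), 'ft_force': array([-0.22951221, -0.68358899,  0.04208619]), 'ft_torque': array([-0.03729411, -0.04345063,  0.03693044]), 'opening': 0.08550036762801895}
```

```bash
cat >> h.py <<'E'
from scipy.spatial.transform import Rotation as Ro
def plan(*wps):
    """waypoints (x,y,z TCP, object yaw deg); jaws across the object. Turn first, then slide in the new axes, n equal calls."""
    s=ctrl.sense();p=np.array(s["eef_pos"]);q=np.array(s["orientation"])
    R=Ro.from_quat(q[[1,2,3,0]]).as_matrix()
    print("t",s["t"],"p",np.round(p,4),"open",round(s["opening"],4),"q6",round(s["joint_positions"][5],2),"F",np.round(s["ft_force"],1))
    for x,y,z,yaw in wps:
        j=np.radians(yaw-90);X=np.array([np.cos(j),np.sin(j),0]);Y=np.array([0,0,-1.])
        T=np.c_[X,Y,np.cross(X,Y)]
        rv=Ro.from_matrix(R.T@T).as_rotvec()/np.pi
        d=T.T@(np.array([x,y,z])-p)/.1
        n=int(np.ceil(np.abs(d).max()-1e-9))or 1
        print("dr",np.round(rv,3),"deg",np.round(180*np.linalg.norm(rv),1),"| slide x",n,np.round(d/n,3))
        R=T;p=np.array([x,y,z])
E
python3 - <<'E'
from h import *
a=cv2.imread("pics/scene0.png")[150:400,100:540];a=cv2.resize(a,None,fx=1.8,fy=1.8)
b=cv2.imread("pics/top0.png")[70:340,100:540];b=cv2.resize(b,None,fx=1.8,fy=1.8)
cv2.imwrite("pics/s.png",a);cv2.imwrite("pics/t.png",b)
W=np.load("top0.npy");W2=np.load("scene0.npy")
box=lambda W:(W[...,0]>.48)&(W[...,0]<.69)&(W[...,1]>0)&(W[...,1]<.15)
for w in(W,W2):
    print("red",rect(w,box(w),.085,.12)); print("mid",rect(w,box(w),.06,.08)); print("grey",rect(w,box(w),.028,.038))
plan((.587,.074,.2,-9.5),(.587,.074,.096,-9.5))
E
```

```text
red (array([587.1,  75.3]), array([120.3,  34.7]), -9.4, 100.2, 1066)
mid (array([579.2,  71.1]), array([165.1,  60.4]), -4.3, 70.0, 809)
grey (array([584.4,  73.8]), array([180.2,  60.3]), -7.0, 32.3, 521)
red (array([589.3,  74.6]), array([122.7,  32.1]), -9.5, 98.1, 636)
mid (array([584.9,  75.7]), array([160.5,  58.8]), -10.2, 68.1, 522)
grey (array([587.4,  71.7]), array([178. ,  60.1]), -7.0, 31.4, 397)
t 1.1 p [ 0.1332 -0.5851  0.2533] open 0.0855 q6 1.35 F [-0.2 -0.7  0. ]
dr [-0.     0.124  0.   ] deg 22.3 | slide x 8 [-0.906  0.067  0.424]
dr [0. 0. 0.] deg 0.0 | slide x 2 [0.   0.52 0.  ]
```

View pics/s.png

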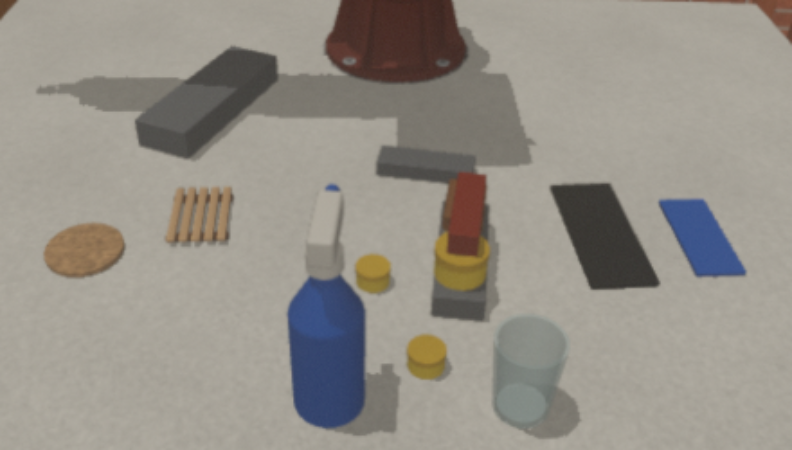

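View pics/t.png

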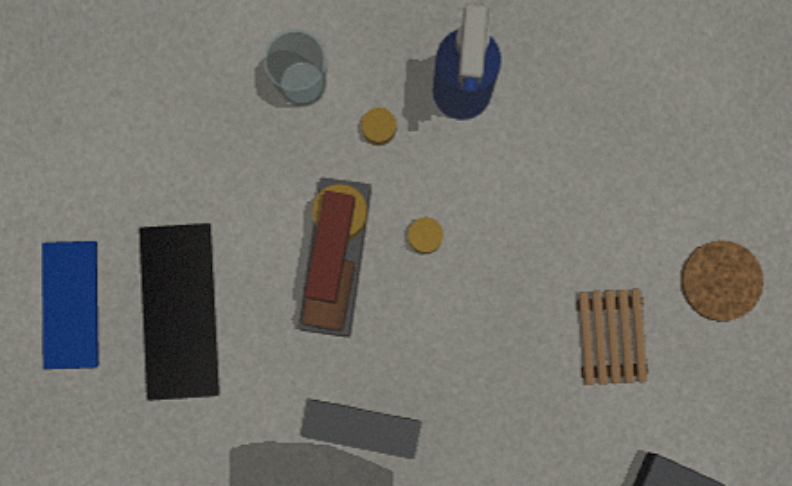

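Both views agree. The pile stands at about scene-crop (463,240) / top-crop (335,255). The pads are at the left of the top view, rack and cork at the right, and the look-alikes (small tins, other grey blocks) stand apart. Turn first, then travel.

```bash

python3 -m creep '[{"fingers":-1,"slide":[0,0,0],"dr":[0,0.124,0]},{"fingers":-1,"slide":[0,0,0],"dr":[0,0.124,0]},{"fingers":-1,"slide":[0,0,0],"dr":[0,0.124,0]},{"fingers":-1,"slide":[0,0,0],"dr":[0,0.124,0]},{"fingers":-1,"slide":[0,0,0],"dr":[0,0.124,0]}]'
python3 -m creep '[{"fingers":-1,"slide":[-0.906,0,0.424],"dr":[0,0,0]},{"fingers":-1,"slide":[-0.906,0,0.424],"dr":[0,0,0]},{"fingers":-1,"slide":[-0.906,0,0.424],"dr":[0,0,0]},{"fingers":-1,"slide":[-0.906,0,0.424],"dr":[0,0,0]}]'
python3 -m creep '[{"fingers":-1,"slide":[-0.906,0,0.424],"dr":[0,0,0]},{"fingers":-1,"slide":[-0.906,0,0.424],"dr":[0,0,0]},{"fingers":-1,"slide":[-0.906,0,0.424],"dr":[0,0,0]},{"fingers":-1,"slide":[-0.906,0,0.424],"dr":[0,0,0]}]'
python3 -c "
from h import *
plan((.587,.074,.2,-9.5),(.587,.074,.096,-9.5))"
```

```text
t: 1.52
eef_pos: [0.1332, -0.5851, 0.2534]
orientation: [-0.458, 0.458, -0.539, 0.539]
ft_force: [0.5, 0.0, -0.0]
opening: 0.0856
t: 1.85
eef_pos: [0.192, -0.5002, 0.2539]
orientation: [-0.459, 0.459, -0.538, 0.538]
ft_force: [0.7, -0.3, -0.1]
opening: 0.0857
t: 2.18
eef_pos: [0.2483, -0.4183, 0.2539]
orientation: [-0.459, 0.459, -0.538, 0.538]
ft_force: [-0.9, 0.2, 0.2]
opening: 0.0851
t 2.1833 p [ 0.2483 -0.4183  0.2539] open 0.0851 q6 2.0 F [-0.9  0.2  0.2]
dr [-0.     0.002  0.   ] deg 0.4 | slide x 6 [-0.902  0.09   0.421]
dr [0. 0. 0.] deg 0.0 | slide x 2 [0.   0.52 0.  ]
```

Joint 6 would run to its limit this way round, so I take the half-turn-equivalent grasp.

```bash
sed -i 's/np.radians(yaw-90)/np.radians(yaw+90)/' h.py
for i in 1 2 3 4; do python3 -m creep '[{"fingers":-1,"slide":[0,0,0],"dr":[0,-0.25,0]},{"fingers":-1,"slide":[0,0,0],"dr":[0,-0.25,0]},{"fingers":-1,"slide":[0,0,0],"dr":[0,-0.25,0]},{"fingers":-1,"slide":[0,0,0],"dr":[0,-0.25,0]},{"fingers":-1,"slide":[0,0,0],"dr":[0,-0.25,0]},{"fingers":-1,"slide":[0,0,0],"dr":[0,-0.25,0]},{"fingers":-1,"slide":[0,0,0],"dr":[0,-0.25,0]}]' >/dev/null; done
python3 -c "
from h import *
plan((.587,.075,.2,-9.5),(.587,.075,.096,-9.5))"
```

```text
t 4.5167 p [ 0.2461 -0.4214  0.2533] open 0.0852 q6 -1.15 F [-0.1  0.6 -0.1]
dr [-0.     0.003 -0.   ] deg 0.6 | slide x 6 [ 0.91   0.089 -0.424]
dr [0. 0. 0.] deg 0.0 | slide x 2 [0.   0.52 0.  ]
```

```bash

for i in 1 2 3 4 5 6; do python3 -m creep '[{"fingers":-1,"slide":[0.91,0.08,-0.424],"dr":[0,0,0]},{"fingers":-1,"slide":[0.91,0.08,-0.424],"dr":[0,0,0]},{"fingers":-1,"slide":[0.91,0.08,-0.424],"dr":[0,0,0]},{"fingers":-1,"slide":[0.91,0.08,-0.424],"dr":[0,0,0]}]' >/dev/null; done
python3 -c "
from h import *
plan((.587,.075,.12,-9.5),(.587,.075,.096,-9.5))"
```

```text
t 6.5167 p [0.5891 0.0761 0.2044] open 0.0855 q6 0.07 F [ 0.2 -0.   0.1]
dr [-0.     0.001 -0.   ] deg 0.1 | slide x 1 [-0.015  0.844  0.019]
dr [0. 0. 0.] deg 0.0 | slide x 1 [0.   0.24 0.  ]
```

```bash

python3 -m creep '[{"fingers":-1,"slide":[-0.015,0.84,0.019],"dr":[0,0,0]},{"fingers":-1,"slide":[-0.015,0.84,0.019],"dr":[0,0,0]},{"fingers":-1,"slide":[-0.015,0.84,0.019],"dr":[0,0,0]},{"fingers":-1,"slide":[-0.015,0.84,0.019],"dr":[0,0,0]}]'
python3 -m creep '[{"fingers":-1,"slide":[0,0.12,0],"dr":[0,0,0]},{"fingers":-1,"slide":[0,0.22,0],"dr":[0,0,0]},{"fingers":-1,"slide":[0,0.22,0],"dr":[0,0,0]},{"fingers":-1,"slide":[0,0.22,0],"dr":[0,0,0]}]'
python3 - <<'E'
from h import *
plan((.587,.075,.098,-9.5))
im=vision.get_image("scene");cv2.imwrite("pics/s1.png",cv2.resize(im["frame"][200:340,280:440,::-1],None,fx=4,fy=4))
E
```

```text
t: 6.85
eef_pos: [0.5838, 0.0729, 0.1197]
orientation: [0.541, -0.539, -0.455, 0.458]
ft_force: [0.1, -0.3, 1.8]
opening: 0.0854
t: 7.18
eef_pos: [0.5859, 0.0748, 0.0999]
orientation: [-0.539, 0.54, 0.457, -0.457]
ft_force: [-0.6, 0.9, 0.2]
opening: 0.0853
t 7.1833 p [0.5859 0.0748 0.0999] open 0.0853 q6 0.07 F [-0.6  0.9  0.2]
dr [ 0.  0. -0.] deg 0.0 | slide x 1 [ 0.004  0.019 -0.01 ]
```

View pics/s1.png

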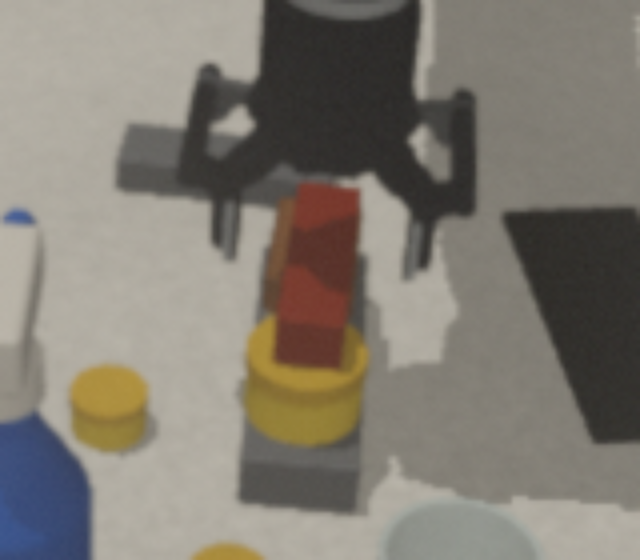

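The jaws straddle the red stone evenly (finger tips at (228,250) and (415,270), stone between). Close and lift a little.

```bash

python3 -m creep '[{"fingers":1,"slide":[0,0.02,0],"dr":[0,0,0]},{"fingers":1,"slide":[0,0.02,0],"dr":[0,0,0]},{"fingers":1,"slide":[0,0.02,0],"dr":[0,0,0]},{"fingers":1,"slide":[0,0.02,0],"dr":[0,0,0]},{"fingers":1,"slide":[0,0.02,0],"dr":[0,0,0]},{"fingers":1,"slide":[0,0.02,0],"dr":[0,0,0]},{"fingers":1,"slide":[0,0.02,0],"dr":[0,0,0]},{"fingers":1,"slide":[0,0.02,0],"dr":[0,0,0]}]'
python3 -m creep '[{"fingers":1,"slide":[0,0,0],"dr":[0,0,0]},{"fingers":1,"slide":[0,0,0],"dr":[0,0,0]},{"fingers":1,"slide":[0,-0.2,0],"dr":[0,0,0]},{"fingers":1,"slide":[0,-0.5,0],"dr":[0,0,0]},{"fingers":1,"slide":[0,-0.9,0],"dr":[0,0,0]},{"fingers":1,"slide":[0,-0.9,0],"dr":[0,0,0]},{"fingers":1,"slide":[0,-0.9,0],"dr":[0,0,0]}]'
python3 - <<'E'
from h import *
im=vision.get_image("scene");W=pts(im)
cv2.imwrite("pics/s2.png",cv2.resize(im["frame"][200:340,280:440,::-1],None,fx=4,fy=4))
for r in finder.cut_out("scene","red_stone_mid"): print(r["p"],rect(W,np.array(r["region"]),.17,.3))
plan((.5245,.386,.19,2.7),(.5245,.386,.036,2.7))
E
```

```text
t: 7.9
eef_pos: [0.5859, 0.0751, 0.0977]
orientation: [-0.539, 0.54, 0.457, -0.457]
ft_force: [-1.0, -0.1, 4.8]
opening: 0.0331
t: 8.48
eef_pos: [0.5868, 0.0749, 0.1892]
orientation: [-0.539, 0.541, 0.458, -0.456]
ft_force: [0.1, 0.4, -3.4]
opening: 0.0328
0.59 (array([589.5,  73.7]), array([122.5,  33.3]), -8.4, 189.6, 701)
t 8.5833 p [0.5849 0.075  0.1857] open 0.0329 q6 0.07 F [ 0.2  0.2 -3.2]
dr [-0.001 -0.068 -0.   ] deg 12.2 | slide x 4 [ 0.784 -0.011  0.114]
dr [0. 0. 0.] deg 0.0 | slide x 2 [0.   0.77 0.  ]
```

View pics/s2.png

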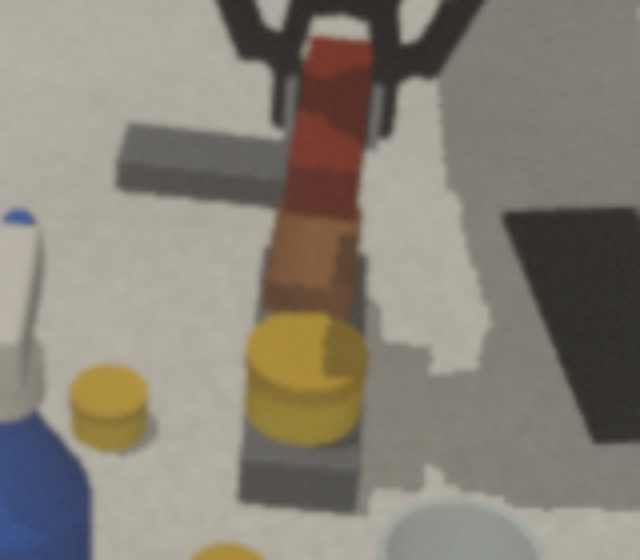

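Red stone held level; brush and tin undisturbed at (310,260) and (305,375). Carry to the blue pad.

```bash

python3 -m creep '[{"fingers":1,"slide":[0,0,0],"dr":[0,-0.068,0]},{"fingers":1,"slide":[0,0,0],"dr":[0,-0.068,0]},{"fingers":1,"slide":[0,0,0],"dr":[0,-0.068,0]}]' >/dev/null
for i in 1 2 3 4; do python3 -m creep '[{"fingers":1,"slide":[0.4,0,0.05],"dr":[0,0,0]},{"fingers":1,"slide":[0.784,0,0.118],"dr":[0,0,0]},{"fingers":1,"slide":[0.784,0,0.118],"dr":[0,0,0]},{"fingers":1,"slide":[0.784,0,0.118],"dr":[0,0,0]}]' >/dev/null; done
python3 - <<'E'
from h import *
plan((.523,.386,.06,2.7),(.523,.386,.0365,2.7))
im=vision.get_image("scene");W=pts(im)
box=lambda x,y:(abs(W[...,0]-x)<.1)&(abs(W[...,1]-y)<.08)
print(rect(W,box(.587,.073),.06,.08));
for q in("brush_mid","wax_tin_mid"):
  for r in finder.cut_out("scene",q): print(q,r["p"],rect(W,np.array(r["region"]),.06,.078))
im=vision.get_image("top");W=pts(im)
for q in("brush_mid","wax_tin_mid"):
  for r in finder.cut_out("top",q): print(q,r["p"],rect(W,np.array(r["region"]),.06,.078))
E
```

```text
t 10.1667 p [0.5235 0.3858 0.1864] open 0.0331 q6 0.39 F [ 1.   0.3 -2.4]
dr [-0.  0. -0.] deg 0.1 | slide x 2 [0.001 0.632 0.002]
dr [0. 0. 0.] deg 0.0 | slide x 1 [0.    0.235 0.   ]
(array([582.2,  70.3]), array([164.7,  58.2]), -3.6, 68.0, 1055)
brush_mid 0.89 (array([554.1,  75.5]), array([108.2,  45.6]), -9.3, 68.0, 520)
wax_tin_mid 0.82 None
wax_tin_mid 0.73 None
wax_tin_mid 0.62 (array([632.2,  66.4]), array([61.9, 58.6]), 16.2, 68.1, 540)
brush_mid 0.7 (array([538.5,  78.2]), array([80.5, 48.2]), -9.7, 70.1, 926)
wax_tin_mid 0.77 None
wax_tin_mid 0.66 None
wax_tin_mid 0.59 (array([630. ,  67.5]), array([59.9, 59.4]), 1.6, 70.4, 713)
```

```bash

python3 -m creep '[{"fingers":1,"slide":[0,0.4,0],"dr":[0,0,0]},{"fingers":1,"slide":[0,0.8,0],"dr":[0,0,0]},{"fingers":1,"slide":[0,1,0],"dr":[0,0,0]},{"fingers":1,"slide":[0,1,0],"dr":[0,0,0]},{"fingers":1,"slide":[0,1,0],"dr":[0,0,0]}]'
python3 -m creep '[{"fingers":1,"slide":[0,0.26,0],"dr":[0,0,0]},{"fingers":1,"slide":[0,0.4,0],"dr":[0,0,0]},{"fingers":1,"slide":[0,0.45,0],"dr":[0,0,0]},{"fingers":1,"slide":[0,0.48,0],"dr":[0,0,0]},{"fingers":1,"slide":[0,0.49,0],"dr":[0,0,0]},{"fingers":1,"slide":[0,0.49,0],"dr":[0,0,0]},{"fingers":1,"slide":[0,0.49,0],"dr":[0,0,0]}]'
python3 - <<'E'
from h import *
plan((.523,.386,.0357,2.7))
im=vision.get_image("scene");W=pts(im)
for r in finder.cut_out("scene","red_stone_mid"): print(r["p"],rect(W,np.array(r["region"]),.025,.1))
E
```

```text
t: 10.88
eef_pos: [0.523, 0.3851, 0.0867]
orientation: [0.488, -0.488, -0.511, 0.512]
ft_force: [0.8, 0.4, -1.4]
opening: 0.0327
t: 11.47
eef_pos: [0.5241, 0.3863, 0.0394]
orientation: [-0.488, 0.488, 0.512, -0.511]
ft_force: [0.2, 0.3, -2.3]
opening: 0.0329
t 11.4667 p [0.5241 0.3863 0.0394] open 0.0329 q6 0.39 F [ 0.2  0.3 -2.3]
dr [0. 0. 0.] deg 0.1 | slide x 1 [-0.002  0.037  0.011]
0.6 (array([540.2, 386.2]), array([98.6, 35.9]), 2.0, 40.5, 448)
```

Still ~3 mm up. Lower slowly, release, and retreat.

```bash

python3 -m creep '[{"fingers":1,"slide":[0,0.015,0],"dr":[0,0,0]},{"fingers":1,"slide":[0,0.03,0],"dr":[0,0,0]},{"fingers":1,"slide":[0,0.037,0],"dr":[0,0,0]},{"fingers":1,"slide":[0,0.037,0],"dr":[0,0,0]}]'
python3 -m creep '[{"fingers":0.2,"slide":[0,0,0],"dr":[0,0,0]},{"fingers":-0.5,"slide":[0,0,0],"dr":[0,0,0]},{"fingers":-1,"slide":[0,0,0],"dr":[0,0,0]},{"fingers":-1,"slide":[0,0,0],"dr":[0,0,0]},{"fingers":-1,"slide":[0,0,0],"dr":[0,0,0]},{"fingers":-1,"slide":[0,0,0],"dr":[0,0,0]}]'
python3 -m creep '[{"fingers":-1,"slide":[0,-0.3,0],"dr":[0,0,0]},{"fingers":-1,"slide":[0,-0.7,0],"dr":[0,0,0]},{"fingers":-1,"slide":[0,-1,0],"dr":[0,0,0]},{"fingers":-1,"slide":[0,-1,0],"dr":[0,0,0]}]'
python3 - <<'E'
from h import *
plan((.539,.078,.15,-9.7),(.539,.078,.061,-9.7))
im=vision.get_image("scene");W=pts(im)
cv2.imwrite("pics/s3.png",cv2.resize(im["frame"][200:330,340:540,::-1],None,fx=4,fy=4))
for r in finder.cut_out("scene","red_stone_mid"): print(r["p"],rect(W,np.array(r["region"]),.025,.045))
E
```

```text
t: 11.9
eef_pos: [0.5238, 0.3862, 0.0358]
orientation: [-0.488, 0.488, 0.512, -0.512]
ft_force: [-1.7, -0.6, 6.5]
opening: 0.0326
t: 12.4
eef_pos: [0.5235, 0.386, 0.0345]
orientation: [0.488, -0.488, -0.512, 0.512]
ft_force: [0.7, 0.1, -0.1]
opening: 0.0853
t: 12.73
eef_pos: [0.5266, 0.3875, 0.1425]
orientation: [-0.487, 0.489, 0.515, -0.508]
ft_force: [0.8, -0.3, 1.4]
opening: 0.0852
t 12.7333 p [0.5266 0.3875 0.1425] open 0.0852 q6 0.39 F [ 0.8 -0.3  1.4]
dr [0.003 0.069 0.002] deg 12.5 | slide x 4 [-0.758 -0.019 -0.161]
dr [0. 0. 0.] deg 0.0 | slide x 1 [0.   0.89 0.  ]
0.95 (array([527.4, 385. ]), array([123. ,  35.4]), 1.1, 37.0, 599)
```

View pics/s3.png

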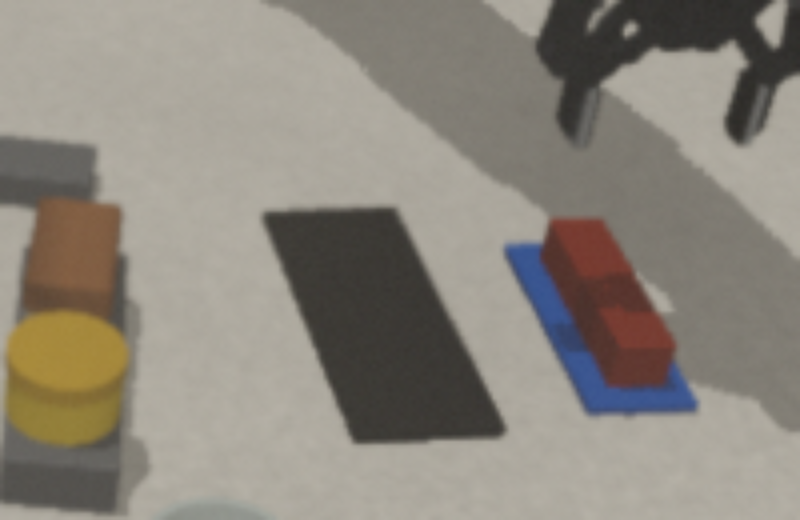

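Red stone sits centred on the blue pad (crop (610,300)). Next, the brush.

```bash

python3 -m creep '[{"fingers":-1,"slide":[0,0,0],"dr":[0.003,0.069,0.002]},{"fingers":-1,"slide":[0,0,0],"dr":[0.003,0.069,0.002]},{"fingers":-1,"slide":[0,0,0],"dr":[0.003,0.069,0.002]}]' >/dev/null
for i in 1 2 3 4; do python3 -m creep '[{"fingers":-1,"slide":[-0.758,-0.019,-0.161],"dr":[0,0,0]},{"fingers":-1,"slide":[-0.758,-0.019,-0.161],"dr":[0,0,0]},{"fingers":-1,"slide":[-0.758,-0.019,-0.161],"dr":[0,0,0]},{"fingers":-1,"slide":[-0.758,-0.019,-0.161],"dr":[0,0,0]}]' >/dev/null; done
python3 - <<'E'
from h import *
plan((.539,.078,.061,-9.7))
E
```

```text
t 14.4167 p [0.5363 0.0768 0.1436] open 0.0853 q6 0.07 F [0.5 1.4 0.7]
dr [-0.003  0.    -0.002] deg 0.6 | slide x 1 [ 0.017  0.826 -0.025]
```

```bash

python3 -m creep '[{"fingers":-1,"slide":[0.015,0.3,-0.02],"dr":[-0.003,0,-0.002]},{"fingers":-1,"slide":[0.015,0.6,-0.02],"dr":[-0.003,0,-0.002]},{"fingers":-1,"slide":[0.015,0.8,-0.02],"dr":[-0.003,0,-0.002]},{"fingers":-1,"slide":[0.015,0.82,-0.02],"dr":[-0.003,0,-0.002]},{"fingers":-1,"slide":[0.015,0.82,-0.02],"dr":[-0.003,0,-0.002]},{"fingers":-1,"slide":[0.015,0.82,-0.02],"dr":[-0.003,0,-0.002]}]'
python3 - <<'E'
from h import *
plan((.539,.078,.061,-9.7))
im=vision.get_image("scene");cv2.imwrite("pics/s4.png",cv2.resize(im["frame"][200:320,290:430,::-1],None,fx=4,fy=4))
E
```

```text
t: 14.92
eef_pos: [0.5381, 0.0782, 0.063]
orientation: [-0.539, 0.541, 0.457, -0.456]
ft_force: [0.7, 0.6, 0.8]
opening: 0.0855
t 14.9167 p [0.5381 0.0782 0.063 ] open 0.0855 q6 0.07 F [0.7 0.6 0.8]
dr [ 0.001  0.001 -0.   ] deg 0.2 | slide x 1 [-0.    0.02 -0.01]
```

View pics/s4.png

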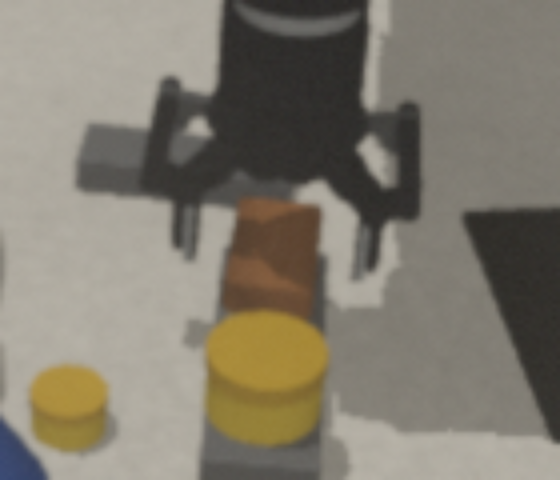

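Fingers straddle the brush (tips (188,250), (365,272)). Close and lift.

```bash

python3 -m creep '[{"fingers":1,"slide":[0,0.02,0],"dr":[0,0,0]},{"fingers":1,"slide":[0,0.02,0],"dr":[0,0,0]},{"fingers":1,"slide":[0,0.02,0],"dr":[0,0,0]},{"fingers":1,"slide":[0,0.02,0],"dr":[0,0,0]},{"fingers":1,"slide":[0,0.02,0],"dr":[0,0,0]},{"fingers":1,"slide":[0,0.02,0],"dr":[0,0,0]},{"fingers":1,"slide":[0,0.02,0],"dr":[0,0,0]},{"fingers":1,"slide":[0,0.02,0],"dr":[0,0,0]}]'
python3 -m creep '[{"fingers":1,"slide":[0,0,0],"dr":[0,0,0]},{"fingers":1,"slide":[0,-0.2,0],"dr":[0,0,0]},{"fingers":1,"slide":[0,-0.5,0],"dr":[0,0,0]},{"fingers":1,"slide":[0,-1,0],"dr":[0,0,0]},{"fingers":1,"slide":[0,-1,0],"dr":[0,0,0]},{"fingers":1,"slide":[0,-1,0],"dr":[0,0,0]},{"fingers":1,"slide":[0,-1,0],"dr":[0,0,0]}]'
python3 - <<'E'
from h import *
im=vision.get_image("scene");W=pts(im)
cv2.imwrite("pics/s5.png",cv2.resize(im["frame"][170:320,290:430,::-1],None,fx=4,fy=4))
for r in finder.cut_out("scene","brush_mid"): print(r["p"],rect(W,np.array(r["region"]),.1,.3))
plan((.5,-.254,.16,4.6),(.5,-.254,.042,4.6))
E
```

```text
t: 15.63
eef_pos: [0.5381, 0.0769, 0.0607]
orientation: [-0.54, 0.541, 0.456, -0.456]
ft_force: [-0.6, -0.1, 6.5]
opening: 0.047
t: 16.22
eef_pos: [0.5377, 0.077, 0.1599]
orientation: [-0.54, 0.541, 0.456, -0.456]
ft_force: [-0.8, -0.3, -1.4]
opening: 0.0472
0.89 (array([540.6,  76.2]), array([81.8, 45. ]), -9.2, 166.6, 713)
0.46 None
t 16.3167 p [0.5366 0.0771 0.1581] open 0.0471 q6 0.07 F [ 0.7  0.5 -2. ]
dr [-0.001 -0.079 -0.   ] deg 14.3 | slide x 4 [-0.818 -0.005  0.157]
dr [0. 0. 0.] deg 0.0 | slide x 2 [0.   0.59 0.  ]
```

View pics/s5.png

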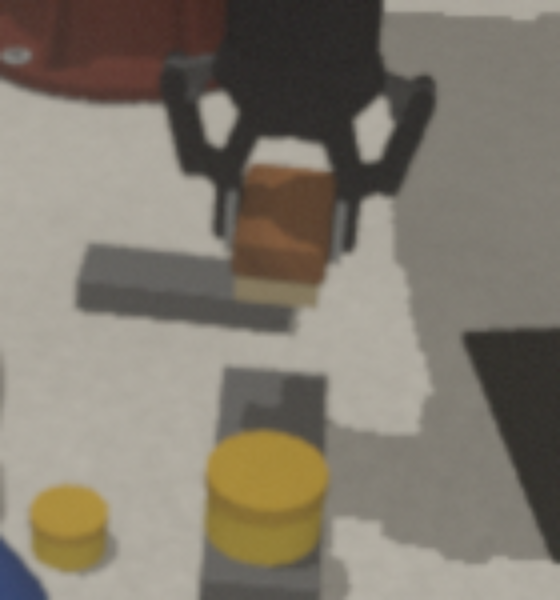

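Brush held level, tin undisturbed at (267,495). Carry to the rack.

```bash

python3 -m creep '[{"fingers":1,"slide":[0,0,0],"dr":[0,-0.079,0]},{"fingers":1,"slide":[0,0,0],"dr":[0,-0.079,0]},{"fingers":1,"slide":[0,0,0],"dr":[0,-0.079,0]}]' >/dev/null
for i in 1 2 3 4; do python3 -m creep '[{"fingers":1,"slide":[-0.4,0,0.08],"dr":[0,0,0]},{"fingers":1,"slide":[-0.818,0,0.163],"dr":[0,0,0]},{"fingers":1,"slide":[-0.818,0,0.163],"dr":[0,0,0]},{"fingers":1,"slide":[-0.818,0,0.163],"dr":[0,0,0]}]' >/dev/null; done
python3 - <<'E'
from h import *
plan((.498,-.254,.06,4.6),(.498,-.254,.0407,4.6))
E
```

```text
t 17.9 p [ 0.4985 -0.2537  0.1596] open 0.0472 q6 -0.78 F [-0.3  1.  -1. ]
dr [ 0.    -0.001 -0.   ] deg 0.2 | slide x 1 [-0.002  0.996  0.006]
dr [0. 0. 0.] deg 0.0 | slide x 1 [0.    0.193 0.   ]
```

```bash

python3 -m creep '[{"fingers":1,"slide":[0,0.3,0],"dr":[0,0,0]},{"fingers":1,"slide":[0,0.7,0],"dr":[0,0,0]},{"fingers":1,"slide":[0,0.95,0],"dr":[0,0,0]},{"fingers":1,"slide":[0,1,0],"dr":[0,0,0]},{"fingers":1,"slide":[0,1,0],"dr":[0,0,0]},{"fingers":1,"slide":[0,1,0],"dr":[0,0,0]}]'
python3 -m creep '[{"fingers":1,"slide":[0,0.1,0],"dr":[0,0,0]},{"fingers":1,"slide":[0,0.14,0],"dr":[0,0,0]},{"fingers":1,"slide":[0,0.17,0],"dr":[0,0,0]},{"fingers":1,"slide":[0,0.17,0],"dr":[0,0,0]},{"fingers":1,"slide":[0,0.17,0],"dr":[0,0,0]}]'
python3 - <<'E'
from h import *
plan((.498,-.254,.0407,4.6))
E
```

```text
t: 18.4
eef_pos: [0.4993, -0.2533, 0.0615]
orientation: [0.479, -0.48, -0.52, 0.52]
ft_force: [0.7, 0.0, 0.3]
opening: 0.0472
t: 18.82
eef_pos: [0.4984, -0.2544, 0.0433]
orientation: [0.479, -0.48, -0.519, 0.52]
ft_force: [-0.7, 0.7, -0.6]
opening: 0.0469
t 18.8167 p [ 0.4984 -0.2544  0.0433] open 0.0469 q6 -0.78 F [-0.7  0.7 -0.6]
dr [ 0. -0. -0.] deg 0.1 | slide x 1 [0.005 0.026 0.004]
```

```bash

python3 -m creep '[{"fingers":1,"slide":[0,0.015,0],"dr":[0,0,0]},{"fingers":1,"slide":[0,0.025,0],"dr":[0,0,0]},{"fingers":1,"slide":[0,0.025,0],"dr":[0,0,0]},{"fingers":1,"slide":[0,0.025,0],"dr":[0,0,0]}]'
python3 -m creep '[{"fingers":0,"slide":[0,0,0],"dr":[0,0,0]},{"fingers":-0.6,"slide":[0,0,0],"dr":[0,0,0]},{"fingers":-1,"slide":[0,0,0],"dr":[0,0,0]},{"fingers":-1,"slide":[0,0,0],"dr":[0,0,0]},{"fingers":-1,"slide":[0,0,0],"dr":[0,0,0]},{"fingers":-1,"slide":[0,0,0],"dr":[0,0,0]}]'
python3 -m creep '[{"fingers":-1,"slide":[0,-0.2,0],"dr":[0,0,0]},{"fingers":-1,"slide":[0,-0.5,0],"dr":[0,0,0]},{"fingers":-1,"slide":[0,-0.9,0],"dr":[0,0,0]},{"fingers":-1,"slide":[0,-1,0],"dr":[0,0,0]},{"fingers":-1,"slide":[0,-1,0],"dr":[0,0,0]},{"fingers":-1,"slide":[0,-1,0],"dr":[0,0,0]}]'
python3 - <<'E'
from h import *
plan((.631,.067,.15,-9.5),(.631,.067,.059,-9.5))
im=vision.get_image("scene");W=pts(im)
cv2.imwrite("pics/s6.png",cv2.resize(im["frame"][200:330,110:310,::-1],None,fx=4,fy=4))
for r in finder.cut_out("scene","brush_mid"): print(r["p"],rect(W,np.array(r["region"]),.04,.07))
E
```

```text
t: 19.15
eef_pos: [0.4985, -0.2545, 0.0408]
orientation: [0.479, -0.48, -0.519, 0.52]
ft_force: [0.6, 0.0, -0.3]
opening: 0.0472
t: 19.65
eef_pos: [0.4984, -0.2544, 0.0407]
orientation: [0.479, -0.48, -0.519, 0.52]
ft_force: [0.3, -0.6, -0.6]
opening: 0.0851
t: 20.15
eef_pos: [0.4988, -0.2546, 0.1414]
orientation: [0.479, -0.481, -0.519, 0.52]
ft_force: [-0.0, -0.1, -0.3]
opening: 0.0851
t 20.15 p [ 0.4988 -0.2546  0.1414] open 0.0851 q6 -0.78 F [-0.  -0.1 -0.3]
dr [ 0.001  0.078 -0.001] deg 14.0 | slide x 4 [ 0.848 -0.022 -0.193]
dr [0. 0. 0.] deg 0.0 | slide x 1 [0.   0.91 0.  ]
0.64 (array([ 501.6, -253.3]), array([82.1, 46.7]), 4.3, 47.9, 480)
```

View pics/s6.png

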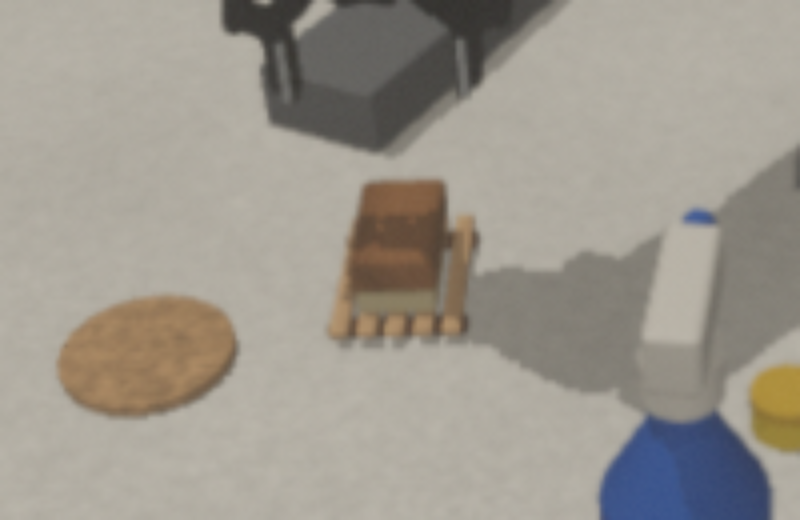

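Brush centred on the rack (crop (400,260)). Now the tin.

```bash

python3 -m creep '[{"fingers":-1,"slide":[0,0,0],"dr":[0,0.078,0]},{"fingers":-1,"slide":[0,0,0],"dr":[0,0.078,0]},{"fingers":-1,"slide":[0,0,0],"dr":[0,0.078,0]}]' >/dev/null
for i in 1 2 3 4; do python3 -m creep '[{"fingers":-1,"slide":[0.848,-0.02,-0.193],"dr":[0,0,0]},{"fingers":-1,"slide":[0.848,-0.02,-0.193],"dr":[0,0,0]},{"fingers":-1,"slide":[0.848,-0.02,-0.193],"dr":[0,0,0]},{"fingers":-1,"slide":[0.848,-0.02,-0.193],"dr":[0,0,0]}]' >/dev/null; done
python3 - <<'E'
from h import *
plan((.631,.067,.061,-9.5))
im=vision.get_image("scene");W=pts(im)
for r in finder.cut_out("scene","wax_tin_mid"): print(r["p"],rect(W,np.array(r["region"]),.06,.078))
E
```

```text
t 21.8333 p [0.6305 0.0672 0.1477] open 0.0852 q6 0.06 F [-0.2  0.1  0.2]
dr [ 0.     0.001 -0.001] deg 0.1 | slide x 1 [-0.001  0.867 -0.005]
0.92 (array([633.6,  66.3]), array([61.4, 58.9]), -20.0, 68.1, 546)
0.92 None
0.88 None
```

```bash

python3 -m creep '[{"fingers":-1,"slide":[0,0.3,-0.01],"dr":[0,0,0]},{"fingers":-1,"slide":[0,0.6,-0.01],"dr":[0,0,0]},{"fingers":-1,"slide":[0,0.8,-0.01],"dr":[0,0,0]},{"fingers":-1,"slide":[0,0.867,-0.01],"dr":[0,0,0]},{"fingers":-1,"slide":[0,0.867,-0.01],"dr":[0,0,0]},{"fingers":-1,"slide":[0,0.867,-0.01],"dr":[0,0,0]}]'
python3 - <<'E'
from h import *
plan((.632,.067,.061,-9.5))
im=vision.get_image("scene");cv2.imwrite("pics/s7.png",cv2.resize(im["frame"][220:340,290:430,::-1],None,fx=4,fy=4))
E
```

```text
t: 22.43
eef_pos: [0.6317, 0.066, 0.0626]
orientation: [-0.539, 0.541, 0.457, -0.457]
ft_force: [-0.1, -0.5, 0.7]
opening: 0.0854
t 22.4333 p [0.6317 0.066  0.0626] open 0.0854 q6 0.07 F [-0.1 -0.5  0.7]
dr [ 0. -0. -0.] deg 0.1 | slide x 1 [ 0.01   0.016 -0.002]
```

View pics/s7.png

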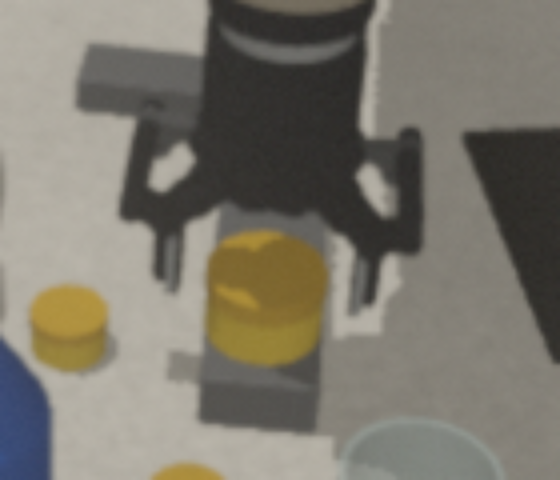

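Fingers straddle the tin symmetrically (tips (170,285), (362,305), tin centre (267,285)). Close, lift.

```bash

python3 -m creep '[{"fingers":1,"slide":[0,0.01,0],"dr":[0,0,0]},{"fingers":1,"slide":[0,0.01,0],"dr":[0,0,0]},{"fingers":1,"slide":[0,0.01,0],"dr":[0,0,0]},{"fingers":1,"slide":[0,0.01,0],"dr":[0,0,0]},{"fingers":1,"slide":[0,0.01,0],"dr":[0,0,0]},{"fingers":1,"slide":[0,0.01,0],"dr":[0,0,0]},{"fingers":1,"slide":[0,0.01,0],"dr":[0,0,0]},{"fingers":1,"slide":[0,0.01,0],"dr":[0,0,0]}]'
python3 -m creep '[{"fingers":1,"slide":[0,0,0],"dr":[0,0,0]},{"fingers":1,"slide":[0,-0.2,0],"dr":[0,0,0]},{"fingers":1,"slide":[0,-0.5,0],"dr":[0,0,0]},{"fingers":1,"slide":[0,-1,0],"dr":[0,0,0]},{"fingers":1,"slide":[0,-1,0],"dr":[0,0,0]},{"fingers":1,"slide":[0,-1,0],"dr":[0,0,0]},{"fingers":1,"slide":[0,-1,0],"dr":[0,0,0]}]'
python3 - <<'E'
from h import *
im=vision.get_image("scene");W=pts(im)
for r in finder.cut_out("scene","wax_tin_mid"): print(r["p"],rect(W,np.array(r["region"]),.13,.3))
box=(abs(W[...,0]-.587)<.12)&(abs(W[...,1]-.073)<.06)
print("grey",rect(W,box,.025,.04))
m=box&(W[...,2]>.13)&(W[...,2]<.18);p=W[m]
plan((.565,-.384,.16,-9.5),(.565,-.384,.039,-9.5))
E
```

```text
t: 23.15
eef_pos: [0.6326, 0.0671, 0.0627]
orientation: [-0.538, 0.541, 0.457, -0.456]
ft_force: [0.2, -1.3, 5.5]
opening: 0.0604
t: 23.73
eef_pos: [0.632, 0.0674, 0.1615]
orientation: [-0.539, 0.541, 0.457, -0.457]
ft_force: [-1.3, -1.0, -1.6]
opening: 0.0604
0.84 None
0.83 (array([633. ,  67.6]), array([62.7, 57.7]), -13.3, 165.6, 918)
0.68 None
grey (array([597. ,  71.3]), array([158.8,  59.9]), -7.1, 30.7, 1320)
t 23.8333 p [0.6307 0.0675 0.1591] open 0.0602 q6 0.07 F [-0.6 -0.  -1.9]
dr [-0.  0. -0.] deg 0.1 | slide x 5 [-0.912 -0.002 -0.019]
dr [0. 0. 0.] deg 0.0 | slide x 2 [0.    0.605 0.   ]
```

```bash

for i in 1 2 3 4 5; do python3 -m creep '[{"fingers":1,"slide":[-0.45,0,-0.01],"dr":[0,0,0]},{"fingers":1,"slide":[-0.912,0,-0.02],"dr":[0,0,0]},{"fingers":1,"slide":[-0.912,0,-0.02],"dr":[0,0,0]},{"fingers":1,"slide":[-0.912,0,-0.02],"dr":[0,0,0]}]' >/dev/null; done
python3 - <<'E'
from h import *
plan((.566,-.384,.06,-9.5))
im=vision.get_image("top");W=pts(im)
box=(abs(W[...,0]-.587)<.12)&(abs(W[...,1]-.073)<.06)
print("grey",rect(W,box,.025,.04))
im=vision.get_image("scene");W=pts(im)
for r in finder.cut_out("scene","wax_tin_mid"): print(r["p"],rect(W,np.array(r["region"]),.13,.3))
E
```

```text
t 25.5 p [ 0.5661 -0.3842  0.1603] open 0.0605 q6 -0.62 F [ 0.4 -0.2 -1.4]
dr [ 0. -0. -0.] deg 0.1 | slide x 2 [0.001 0.501 0.001]
grey (array([584.5,  73.9]), array([180.7,  60.6]), -7.1, 32.3, 2444)
0.9 (array([ 572.1, -382.3]), array([63.6, 52.5]), 42.5, 162.4, 705)
0.89 None
0.8 None
```

```bash

python3 -m creep '[{"fingers":1,"slide":[-0.01,0.3,0],"dr":[0,0,0]},{"fingers":1,"slide":[-0.01,0.7,0],"dr":[0,0,0]},{"fingers":1,"slide":[-0.01,0.95,0],"dr":[0,0,0]},{"fingers":1,"slide":[-0.01,1,0],"dr":[0,0,0]},{"fingers":1,"slide":[-0.01,1,0],"dr":[0,0,0]},{"fingers":1,"slide":[-0.01,1,0],"dr":[0,0,0]}]'
python3 -m creep '[{"fingers":1,"slide":[0,0.1,0],"dr":[0,0,0]},{"fingers":1,"slide":[0,0.16,0],"dr":[0,0,0]},{"fingers":1,"slide":[0,0.19,0],"dr":[0,0,0]},{"fingers":1,"slide":[0,0.19,0],"dr":[0,0,0]},{"fingers":1,"slide":[0,0.19,0],"dr":[0,0,0]}]'
python3 - <<'E'
from h import *
plan((.566,-.384,.039,-9.5))
E
```

```text
t: 26.15
eef_pos: [0.5669, -0.3844, 0.0629]
orientation: [-0.538, 0.54, 0.457, -0.457]
ft_force: [-0.0, -0.0, -0.5]
opening: 0.0601
t: 26.57
eef_pos: [0.5659, -0.3851, 0.0422]
orientation: [-0.539, 0.54, 0.457, -0.457]
ft_force: [0.1, -0.7, -0.7]
opening: 0.0601
t 26.5667 p [ 0.5659 -0.3851  0.0422] open 0.0601 q6 -0.62 F [ 0.1 -0.7 -0.7]
dr [ 0. -0. -0.] deg 0.1 | slide x 1 [0.011 0.032 0.001]
```

```bash

python3 -m creep '[{"fingers":1,"slide":[0,0.015,0],"dr":[0,0,0]},{"fingers":1,"slide":[0,0.028,0],"dr":[0,0,0]},{"fingers":1,"slide":[0,0.028,0],"dr":[0,0,0]},{"fingers":1,"slide":[0,0.028,0],"dr":[0,0,0]}]'
python3 -m creep '[{"fingers":-0.2,"slide":[0,0,0],"dr":[0,0,0]},{"fingers":-0.6,"slide":[0,0,0],"dr":[0,0,0]},{"fingers":-1,"slide":[0,0,0],"dr":[0,0,0]},{"fingers":-1,"slide":[0,0,0],"dr":[0,0,0]},{"fingers":-1,"slide":[0,0,0],"dr":[0,0,0]},{"fingers":-1,"slide":[0,0,0],"dr":[0,0,0]}]'
python3 -m creep '[{"fingers":-1,"slide":[0,-0.2,0],"dr":[0,0,0]},{"fingers":-1,"slide":[0,-0.5,0],"dr":[0,0,0]},{"fingers":-1,"slide":[0,-0.9,0],"dr":[0,0,0]},{"fingers":-1,"slide":[0,-1,0],"dr":[0,0,0]},{"fingers":-1,"slide":[0,-1,0],"dr":[0,0,0]},{"fingers":-1,"slide":[0,-1,0],"dr":[0,0,0]}]'
python3 - <<'E'
from h import *
plan((.586,.073,.14,-7.1),(.586,.073,.028,-7.1))
im=vision.get_image("scene");W=pts(im)
cv2.imwrite("pics/s8.png",cv2.resize(im["frame"][200:330,110:310,::-1],None,fx=4,fy=4))
for r in finder.cut_out("scene","wax_tin_mid"): print(r["p"],rect(W,np.array(r["region"]),.035,.06))
E
```

```text
t: 26.9
eef_pos: [0.5659, -0.3851, 0.0394]
orientation: [-0.539, 0.54, 0.457, -0.457]
ft_force: [-1.0, 0.5, -0.5]
opening: 0.0599
t: 27.4
eef_pos: [0.566, -0.3851, 0.0395]
orientation: [-0.539, 0.54, 0.457, -0.457]
ft_force: [0.1, -0.3, -0.4]
opening: 0.0855
t: 27.9
eef_pos: [0.5664, -0.3855, 0.1405]
orientation: [-0.538, 0.541, 0.457, -0.457]
ft_force: [-0.8, 0.8, -0.7]
opening: 0.0855
t 27.9 p [ 0.5664 -0.3855  0.1405] open 0.0855 q6 -0.62 F [-0.8  0.8 -0.7]
dr [ 0.001 -0.013 -0.001] deg 2.4 | slide x 5 [0.915 0.001 0.074]
dr [0. 0. 0.] deg 0.0 | slide x 2 [0.   0.56 0.  ]
0.94 None
0.75 (array([ 567.2, -384.1]), array([61.2, 58.1]), 2.9, 45.1, 470)
0.68 None
```

View pics/s8.png

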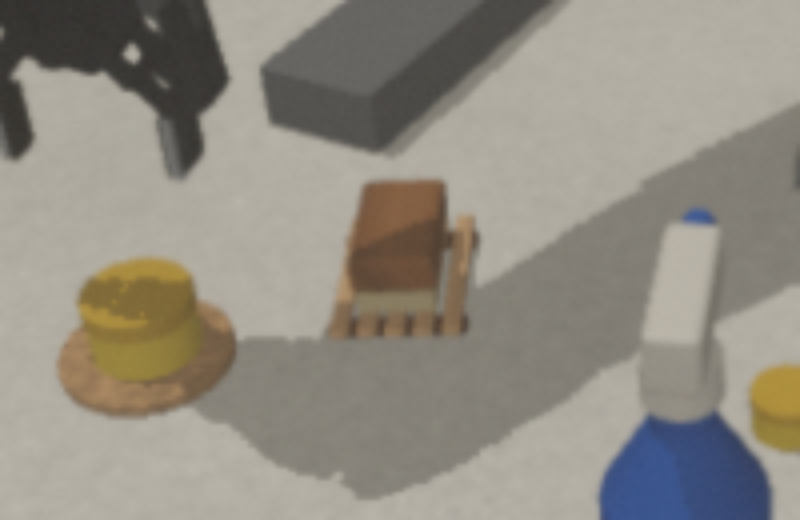

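Tin centred on cork (crop (145,340)). Now the grey stone.

```bash

python3 -m creep '[{"fingers":-1,"slide":[0,0,0],"dr":[0,-0.013,0]},{"fingers":-1,"slide":[0,0,0],"dr":[0,-0.013,0]}]' >/dev/null
for i in 1 2 3 4 5; do python3 -m creep '[{"fingers":-1,"slide":[0.915,0,0.074],"dr":[0,0,0]},{"fingers":-1,"slide":[0.915,0,0.074],"dr":[0,0,0]},{"fingers":-1,"slide":[0.915,0,0.074],"dr":[0,0,0]},{"fingers":-1,"slide":[0.915,0,0.074],"dr":[0,0,0]}]' >/dev/null; done
python3 - <<'E'
from h import *
plan((.586,.073,.05,-7.1),(.586,.073,.027,-7.1))
E
```

```text
t 29.8333 p [0.5867 0.0737 0.1386] open 0.0854 q6 0.03 F [-0.6 -0.3  0.6]
dr [ 0.  0. -0.] deg 0.1 | slide x 1 [-0.008  0.886  0.007]
dr [0. 0. 0.] deg 0.0 | slide x 1 [0.   0.23 0.  ]
```

```bash

python3 -m creep '[{"fingers":-1,"slide":[0,0.3,0],"dr":[0,0,0]},{"fingers":-1,"slide":[0,0.7,0],"dr":[0,0,0]},{"fingers":-1,"slide":[0,0.88,0],"dr":[0,0,0]},{"fingers":-1,"slide":[0,0.88,0],"dr":[0,0,0]},{"fingers":-1,"slide":[0,0.88,0],"dr":[0,0,0]}]'
python3 -m creep '[{"fingers":-1,"slide":[0,0.1,0],"dr":[0,0,0]},{"fingers":-1,"slide":[0,0.17,0],"dr":[0,0,0]},{"fingers":-1,"slide":[0,0.23,0],"dr":[0,0,0]},{"fingers":-1,"slide":[0,0.23,0],"dr":[0,0,0]},{"fingers":-1,"slide":[0,0.23,0],"dr":[0,0,0]},{"fingers":-1,"slide":[0,0.23,0],"dr":[0,0,0]}]'
python3 - <<'E'
from h import *
plan((.586,.073,.027,-7.1))
im=vision.get_image("scene");cv2.imwrite("pics/s9.png",cv2.resize(im["frame"][220:340,290:430,::-1],None,fx=4,fy=4))
E
```

```text
t: 30.25
eef_pos: [0.5859, 0.0713, 0.0502]
orientation: [-0.531, 0.531, 0.467, -0.468]
ft_force: [-0.6, 0.2, 0.4]
opening: 0.0851
t: 30.75
eef_pos: [0.5865, 0.0735, 0.0283]
orientation: [-0.53, 0.531, 0.468, -0.468]
ft_force: [0.1, -1.1, -0.1]
opening: 0.0854
t 30.75 p [0.5865 0.0735 0.0283] open 0.0854 q6 0.03 F [ 0.1 -1.1 -0.1]
dr [ 0. -0. -0.] deg 0.1 | slide x 1 [-0.006  0.013  0.005]
```

View pics/s9.png

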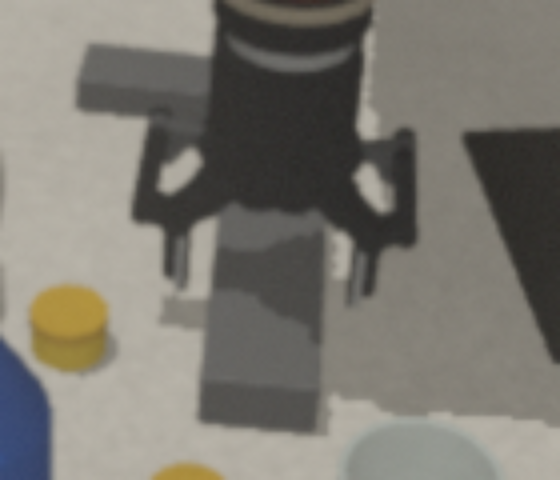

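Fingers straddle the stone (tips (178,283), (358,298)). Close and lift.

```bash

python3 -m creep '[{"fingers":1,"slide":[0,0.01,0],"dr":[0,0,0]},{"fingers":1,"slide":[0,0.01,0],"dr":[0,0,0]},{"fingers":1,"slide":[0,0.01,0],"dr":[0,0,0]},{"fingers":1,"slide":[0,0.01,0],"dr":[0,0,0]},{"fingers":1,"slide":[0,0.01,0],"dr":[0,0,0]},{"fingers":1,"slide":[0,0.01,0],"dr":[0,0,0]},{"fingers":1,"slide":[0,0.01,0],"dr":[0,0,0]},{"fingers":1,"slide":[0,0.01,0],"dr":[0,0,0]}]'
python3 -m creep '[{"fingers":1,"slide":[0,0,0],"dr":[0,0,0]},{"fingers":1,"slide":[0,-0.1,0],"dr":[0,0,0]},{"fingers":1,"slide":[0,-0.3,0],"dr":[0,0,0]},{"fingers":1,"slide":[0,-0.5,0],"dr":[0,0,0]},{"fingers":1,"slide":[0,-0.7,0],"dr":[0,0,0]},{"fingers":1,"slide":[0,-0.8,0],"dr":[0,0,0]},{"fingers":1,"slide":[0,-0.8,0],"dr":[0,0,0]}]'
python3 - <<'E'
from h import *
im=vision.get_image("scene");W=pts(im)
for r in finder.cut_out("scene","grey_stone_mid"): print(r["p"],rect(W,np.array(r["region"]),.08,.15))
plan((.5185,.258,.106,4.7),(.5185,.258,.035,4.7))
E
```

```text
t: 31.47
eef_pos: [0.5865, 0.0734, 0.0273]
orientation: [-0.53, 0.531, 0.468, -0.468]
ft_force: [-2.3, 0.1, 5.4]
opening: 0.0592
t: 32.05
eef_pos: [0.5874, 0.0735, 0.1092]
orientation: [-0.529, 0.531, 0.469, -0.467]
ft_force: [0.5, -0.0, -6.1]
opening: 0.059
0.76 None
0.7 None
0.65 (array([802.6, -71. ]), array([72.1, 50.9]), -80.3, 123.7, 1581)
0.63 None
0.62 (array([604.3,  72.1]), array([151.2,  58.5]), -7.3, 111.9, 1613)
0.55 None
t 32.15 p [0.5858 0.0736 0.106 ] open 0.0587 q6 0.03 F [-0.7  0.2 -6.7]
dr [-0.    -0.066 -0.   ] deg 11.9 | slide x 2 [ 0.946 -0.     0.26 ]
dr [0. 0. 0.] deg 0.0 | slide x 1 [0.   0.71 0.  ]
```

```bash

python3 -m creep '[{"fingers":1,"slide":[0,0,0],"dr":[0,-0.03,0]},{"fingers":1,"slide":[0,0,0],"dr":[0,-0.066,0]},{"fingers":1,"slide":[0,0,0],"dr":[0,-0.066,0]},{"fingers":1,"slide":[0,0,0],"dr":[0,-0.066,0]}]' >/dev/null
for i in 1 2; do python3 -m creep '[{"fingers":1,"slide":[0.3,0,0.08],"dr":[0,0,0]},{"fingers":1,"slide":[0.65,0,0.18],"dr":[0,0,0]},{"fingers":1,"slide":[0.946,0,0.26],"dr":[0,0,0]},{"fingers":1,"slide":[0.946,0,0.26],"dr":[0,0,0]},{"fingers":1,"slide":[0.946,0,0.26],"dr":[0,0,0]}]' >/dev/null; done
python3 - <<'E'
from h import *
plan((.5195,.258,.045,4.7))
E
```

```text
t 33.3167 p [0.5184 0.2584 0.106 ] open 0.059 q6 0.16 F [ 0.6 -0.2 -5.7]
dr [-0.    -0.    -0.001] deg 0.1 | slide x 1 [-0.004  0.61  -0.011]
```

```bash

python3 -m creep '[{"fingers":1,"slide":[0,0.25,-0.01],"dr":[0,0,0]},{"fingers":1,"slide":[0,0.45,-0.01],"dr":[0,0,0]},{"fingers":1,"slide":[0,0.6,-0.01],"dr":[0,0,0]},{"fingers":1,"slide":[0,0.61,-0.01],"dr":[0,0,0]},{"fingers":1,"slide":[0,0.61,-0.01],"dr":[0,0,0]},{"fingers":1,"slide":[0,0.61,-0.01],"dr":[0,0,0]}]'
python3 -m creep '[{"fingers":1,"slide":[0,0.03,0],"dr":[0,0,0]},{"fingers":1,"slide":[0,0.06,0],"dr":[0,0,0]},{"fingers":1,"slide":[0,0.08,0],"dr":[0,0,0]},{"fingers":1,"slide":[0,0.08,0],"dr":[0,0,0]},{"fingers":1,"slide":[0,0.08,0],"dr":[0,0,0]}]'
python3 - <<'E'
from h import *
plan((.5195,.258,.0353,4.7))
E
```

```text
t: 33.82
eef_pos: [0.5208, 0.2571, 0.0465]
orientation: [-0.479, 0.48, 0.52, -0.52]
ft_force: [0.0, -1.7, -4.4]
opening: 0.0591
t: 34.23
eef_pos: [0.5198, 0.2578, 0.0376]
orientation: [0.479, -0.479, -0.52, 0.52]
ft_force: [0.7, -0.3, -5.4]
opening: 0.0588
t 34.2333 p [0.5198 0.2578 0.0376] open 0.0588 q6 0.15 F [ 0.7 -0.3 -5.4]
dr [ 0.  0. -0.] deg 0.1 | slide x 1 [0.002 0.023 0.002]
```

```bash

python3 -m creep '[{"fingers":1,"slide":[0,0.01,0],"dr":[0,0,0]},{"fingers":1,"slide":[0,0.023,0],"dr":[0,0,0]},{"fingers":1,"slide":[0,0.023,0],"dr":[0,0,0]},{"fingers":1,"slide":[0,0.023,0],"dr":[0,0,0]}]'
python3 -m creep '[{"fingers":-0.2,"slide":[0,0,0],"dr":[0,0,0]},{"fingers":-0.6,"slide":[0,0,0],"dr":[0,0,0]},{"fingers":-1,"slide":[0,0,0],"dr":[0,0,0]},{"fingers":-1,"slide":[0,0,0],"dr":[0,0,0]},{"fingers":-1,"slide":[0,0,0],"dr":[0,0,0]},{"fingers":-1,"slide":[0,0,0],"dr":[0,0,0]}]'
for i in 1 2; do python3 -m creep '[{"fingers":-1,"slide":[0,-0.2,0],"dr":[0,0,0]},{"fingers":-1,"slide":[0,-0.5,0],"dr":[0,0,0]},{"fingers":-1,"slide":[0,-0.9,0],"dr":[0,0,0]},{"fingers":-1,"slide":[0,-1,0],"dr":[0,0,0]},{"fingers":-1,"slide":[0,-1,0],"dr":[0,0,0]},{"fingers":-1,"slide":[0,-1,0],"dr":[0,0,0]}]'; done
python3 - <<'E'
from h import *
im=vision.get_image("scene");W=pts(im)
cv2.imwrite("pics/s10.png",cv2.resize(im["frame"][150:400,100:540,::-1],None,fx=1.8,fy=1.8))
def b(x,y,r=.1):return (abs(W[...,0]-x)<r)&(abs(W[...,1]-y)<r*.6)
for n,x,y,lo,hi in(("red",.525,.386,.03,.045),("brush",.5,-.254,.042,.055),("tin",.566,-.384,.038,.052),("grey",.519,.258,.03,.046),("bottle",.772,-.072,.21,.24),("tumbler",.797,.12,.085,.1)):print(n,rect(W,b(x,y),lo,hi))
E
```

```text
t: 34.57
eef_pos: [0.5199, 0.2578, 0.0353]
orientation: [0.478, -0.479, -0.52, 0.52]
ft_force: [0.2, -0.4, -5.9]
opening: 0.0588
t: 35.07
eef_pos: [0.5201, 0.2579, 0.0356]
orientation: [-0.478, 0.48, 0.52, -0.52]
ft_force: [0.1, 0.0, 0.3]
opening: 0.0852
t: 35.57
eef_pos: [0.5205, 0.2581, 0.1361]
orientation: [-0.478, 0.48, 0.521, -0.52]
ft_force: [-0.5, -0.5, -0.1]
opening: 0.0854
t: 36.07
eef_pos: [0.5198, 0.258, 0.2345]
orientation: [0.479, -0.479, -0.52, 0.52]
ft_force: [-0.5, -0.4, -0.8]
opening: 0.0854
red (array([526.9, 385. ]), array([122.5,  36.6]), 3.1, 37.1, 543)
brush (array([ 500. , -254.3]), array([84.8, 48.5]), 3.9, 48.0, 477)
tin (array([ 565.8, -383.5]), array([63.9, 60.2]), -4.6, 45.3, 473)
grey (array([518.7, 257.5]), array([182.5,  62.4]), 5.4, 38.9, 1412)
bottle (array([773.9, -71.5]), array([91.1, 24.2]), -4.0, 224.9, 619)
tumbler (array([797.6, 118.2]), array([72.9, 71.4]), -9.7, 92.3, 503)
```

View pics/s10.png

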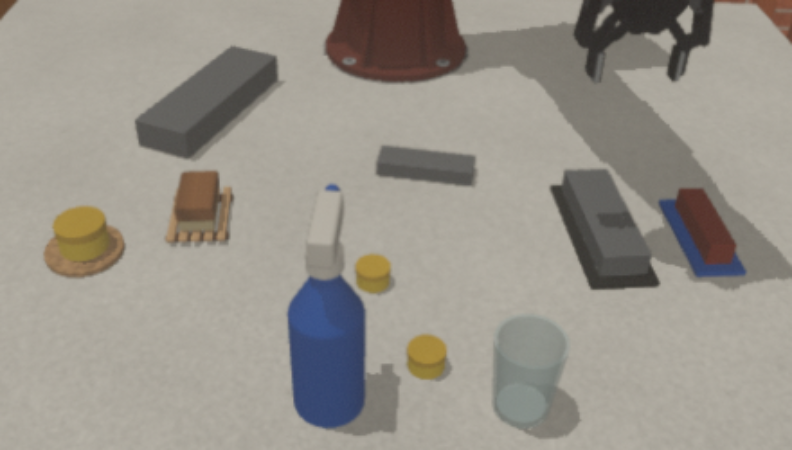

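All four sit centred on their places: tin (82,235), brush (198,205), grey stone (604,220) and red stone (705,225). The bottle and tumbler haven't moved, and the gripper is well clear.

```bash
python3 -c "
from station import ticket
print(ticket.hand_in())"
```

```text
the job is handed in; nothing more can be done
None
```

I took the pile apart in the order asked: red stone to the blue pad, brush to the slatted rack, tin to the cork mat, grey stone to the rubber mat. I handed the job in at about 36 s of simulated time; the hand-in gives no verdict.

In the last scene-camera check all four things were within about 3 mm and 2° of their places and at the expected heights. They were released, with the gripper open about 0.2 m above the mat. The spray bottle and tumbler read within about 2 mm of where they started. No final check failed. The two cameras differ by 1–4 mm in places, so I aimed at averages.

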